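# Price clip over the top packet of a tea column

## Robot

A 6-joint arm with a two-finger parallel gripper is mounted at the origin on the work surface. World frame = base frame: x ahead of the robot, y to its left, z up, the work surface at z = 0. Lengths are in mm, angles in degrees, forces in N, time in s.
With the tool pointing down it reaches from about 350 to 1000 mm from the base axis. Payload 7.1 kg.
Tool frame: the origin (TCP) lies on the centre line of the jaws, within the pads' length; the fingertips stand env.tip_extent ahead of it and the grasp point (between the pads) lies 11 mm behind it (env.tip_extent is the distance from the TCP to the fingertips, in mm); z points along the fingers, x is the direction in which the jaws open and shut, and the axes are right-handed (so a half turn about z gives the same grasp; the last joint's range is limited). The gripper opens to 85 mm and grips with 20 to 120 N. Pads are 22 mm wide; open, the fingers measure 114 mm over their backs; the gripper's body (76 mm by 85 mm) begins 54 mm behind the grasp point. The pads swing forward as they close: fully open they stand 13 mm farther back than shut.
Start: joints at [63.369, 24.242, 93.386, -0, 62.372, -1.089], TCP at [269.455, 563.914, 239.319] pointing down, gripper open.
Joint ranges: [-172.04, 172.04], [-51.8, 120.97], [4.93, 147.93], [-75.15, 255.16], [6.16, 154.13], [-145.62, 145.62]. Speed limits (degrees/s): [136.94, 136.94, 172.46, 180, 180, 180].

## Interface

Orientations are given as [roll, pitch, yaw] about the fixed x, y, z axes, in that order (R = Rz(yaw) Ry(pitch) Rx(roll)).
In Python, from cell import env, fingers, monitor, cams gives the robot as it stands. Calls block until the motion is done:
- env.move_ptp(position, orientation): joint-space move of the TCP to a pose.
- env.movel(position, ori=None, max_speed=150): straight line of the TCP; ori=None keeps the orientation; max_speed is the mean speed in mm/s.
- env.movej(angles): joint-space move.
- fingers.move_gripper(opening, f_grip=None): opening from 0.0 (shut) to 1.0 (fully open); f_grip is the grip in N (None keeps the last); returns when the fingers have stopped.
- env.sleep(seconds).
- env.ik(position, orientation): joint angles nearest the present ones, or None.
- monitor.observe(): the state.
- cams.get_image(name): name is "scene" or "top" or "wrist"; returns the picture (384x512x3 uint8, blue, green, red); there is no depth.
- cams.camera_model(name): a dict with "intrinsics" (3x3 intrinsics, pixels), "k1" (the pictures are not rectified: a ray, as slopes to the right and down, at radius r is drawn at 1 + k1 r^2 times it, then the intrinsics apply), "rvec" (rotation vector, rad) and "tvec" (3), from world to camera coordinates, as OpenCV has them. Camera axes: x right, y down, z forward; pixel columns grow to the right and rows downward; lengths in mm; the calibration is good to about 2 mm. A picture is of the moment at which its call begins: read the wrist's pose just before it. camera_model takes no time and is no camera call; for the wrist camera it gives the pose at the moment of the call.
A pose or a line that the arm cannot do raises env.IKError and nothing moves.
- env.finish_job(): hands the job in, once; it reports no verdict.
The state is a dict: "time": time; "joints": joint angles; "joint_velocities": joint speeds; "joint_torque": joint torques, N m; "eef_pos": TCP position; "orientation": TCP orientation; "contact_force": force on the tool from outside, world axes, zero at the start; "moment": the same for the moment, N m; "width": opening from 0.0 (shut) to 1.0 (fully open).
Only numpy, scipy, OpenCV 4.12 (cv2) and the standard library are available. Lean on these libraries where they do the work, as an engineer would, in place of code of your own. Each camera call takes 0.05 s, during which the arm holds its last target.

## Task

Build up the tea display on the little wooden plinth: set the plain closed carton squarely on the one already standing there, then the carton with the stand-up card edge squarely on top of that, all long sides in line. Then take the spring clip off its stand by squeezing its two levers and bring it, jaws down, over the middle of that card edge, so that the wide-open jaws straddle the edge without touching it or the carton. Finish there, still squeezing the clip and holding it gaping around the edge so that I can slip a price ticket in; leave the other things on the counter where they are and knock nothing over.

Things in the scene. Friction and masses are not known exactly. Their poses are not given: they have to be found in the camera images.
- carton_base_mid (a point): Centre (30 mm up) of the first carton of the column: closed brown tea carton, 90 mm long (x) by 56 wide (y) by 60 tall, about 0.22 kg. It stands on the plinth, a fixed wooden slab 130 by 90 by 12 mm, so its top lies 72 mm above the counter. Axes: x along its length, y across its width, z up.
- carton_plain_mid (a point): Centre (30 mm up) of the plain carton, flat top, standing on the counter: closed brown tea carton, 90 mm long (x) by 56 wide (y) by 60 tall, about 0.22 kg. Axes as for the first carton.
- carton_fin_mid (a point): Point 42 mm above the underside of the carton with the stand-up card edge, on its centre line: closed brown tea carton, 90 mm long (x) by 56 wide (y) by 60 tall, about 0.22 kg. The edge is a stiff upright fin on the middle line of the top, 80 mm along x, 4 thick, 22 high, reaching 40 mm above this point; a hand gripping the long sides at this height clears it. Axes as for the first carton.
- fin_top (a point): Middle of the top of that carton's card edge, 82 mm above the carton's underside. Axes: x along the edge, y across it, z up.
- clip_grip (a point): Grip point of the steel spring clip (80 mm tall, 34 wide along x, 60 g, jaws down), midway between its two levers, 28 mm above the pivots. At rest the levers splay in a V, 41 mm across here and 52 at their tops 16 mm higher; squeezed to the stop they are parallel, 24 mm across. Axes: x along its width, y the squeezing and opening direction, z up.
- clip_mouth (a point): Middle of the clip's mouth, level with the lower ends of the jaws, 64 mm below clip_grip. Fully open the jaws are about 25 mm apart here; the room between them is 31 mm deep, up to the clip's cross-piece. Axes as for clip_grip.
- clip_open (a joint): How far each jaw is open: 0 shut (within 0.01 of it clamped on the stand), 0.32 rad with the levers fully squeezed; both jaws move alike and the spring shuts them. Squeezing takes about 4 N at first and 10 N at the stop: grip with 20 to 40 N.
- clip_stand: Fixed wooden stand on which the clip starts clamped: a foot 80 by 70 by 14 mm and on it an upright plate 4 mm thick (y), 46 long (x), its top 64 mm above the counter. clip_grip is then 97 mm above the counter, straight above the origin, which is the centre of the underside; axes as for the clip. Lift the clip, open, at least 40 mm to clear the plate.
- teacup: Bystander, to be left alone: white mug, 72 mm across, 55 tall (mm); its origin is on its underside.
- tea_jar: Bystander, to be left alone: glass jar with a wooden cap, 64 mm across, 90 tall (mm); its origin is on its underside.
- tasting_bowl: Bystander, to be left alone: white bowl, 84 mm across, 45 tall (mm); its origin is on its underside.
- tea_tin: Bystander, to be left alone: round metal tin, 70 mm across, 75 tall (mm); its origin is on its underside.
- scoop: Bystander, to be left alone: wooden spoon lying flat (mm); its origin is on its underside.
- saucer_cup: Bystander, to be left alone: glazed cup, 76 mm across, 50 tall (mm); its origin is on its underside.
Things that resemble listed ones, but are neither listed nor needed, are in the scene too. Leave any red look-alike of the part that bears carton_plain_mid alone.

How it is judged:
By the outcome, as a careful person would: the job done as asked, in the order asked, and still so for the second after the job is handed in, while the arm keeps its last pose, push and grip.
It also fails if it takes over 72 s, if anything falls off the work surface, if the arm or the gripper's body presses on something with over 40 N, if the wrist force passes 120 N, or if a joint passes its speed limit or range.

## Working session

There is one attempt and no reset: what is moved stays moved. The work goes in short steps, each a Python script; the robot and the scene stay as the last script left them, time stands still between calls to the robot, and variables do not carry over. Pictures are saved under pics/ and viewed, and the job is handed in when it is done.

```bash
ls; mkdir -p pics; python3 - <<'E'
from cell import env, fingers, monitor, cams
import cv2
for n in ["scene","top","wrist"]:
    m=cams.camera_model(n); print(n,m)
    cv2.imwrite(f"pics/a_{n}.png",cams.get_image(n))
s=monitor.observe(); print(s, env.tip_extent)
E
```

```text
pics
scene {'intrinsics': array([[476.78497181,   0.        , 260.7553063 ],
       [  0.        , 476.78497181, 193.42510183],
       [  0.        ,   0.        ,   1.        ]]), 'k1': -0.030827235482332706, 'rvec': array([ 2.22199216,  1.47665321, -0.39224456]), 'tvec': array([-238.65478902, -425.08869729, 1694.39183577])}
top {'intrinsics': array([[389.10632981,   0.        , 258.90381378],
       [  0.        , 389.10632981, 189.25103496],
       [  0.        ,   0.        ,   1.        ]]), 'k1': -0.10597779768058929, 'rvec': array([ 2.16491416, -2.13334905,  0.19063885]), 'tvec': array([ -15.39013154,  569.24131769, 1220.5647283 ])}
wrist {'intrinsics': array([[329.41649896,   0.        , 256.16845088],
       [  0.        , 329.41649896, 188.98945767],
       [  0.        ,   0.        ,   1.        ]]), 'k1': -0.06175804085029307, 'rvec': array([-2.42971552, -1.53153355, -0.23714108]), 'tvec': array([-623.58437324,  -38.80011005,  378.88585512])}
{'time': 0.15, 'joints': array([ 6.33665019e+01,  2.42770709e+01,  9.34211652e+01, -2.12155592e-04,
        6.23731720e+01, -1.08590621e+00]), 'joint_velocities': array([ 0.0280227 , -0.13844648, -0.21985404,  0.04892412, -0.16572867,
        0.12583021]), 'joint_torque': array([ 2.53709704e-04, -5.57766259e+01, -2.82017183e+01, -3.36691767e-05,
        4.79400202e-03,  2.17395501e-05]), 'eef_pos': array([269.29952267, 563.53797883, 238.69629911]), 'orientation': array([-1.79998835e+02,  7.13988424e-02,  6.44525073e+01]), 'contact_force': array([0.01881273, 0.0179428 , 0.3241748 ]), 'moment': array([-0.02707642,  0.03047153,  0.04127966]), 'width': 1.0056746619498271} 8.0
```

View pics/a_top.png

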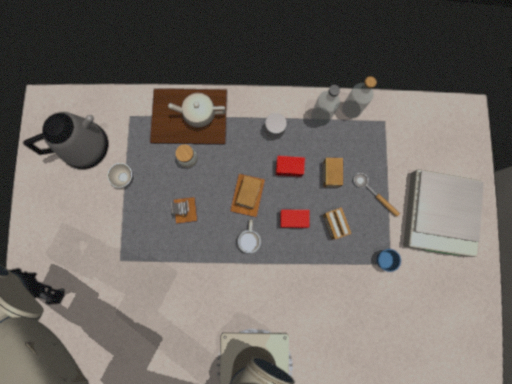

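View pics/a_scene.png

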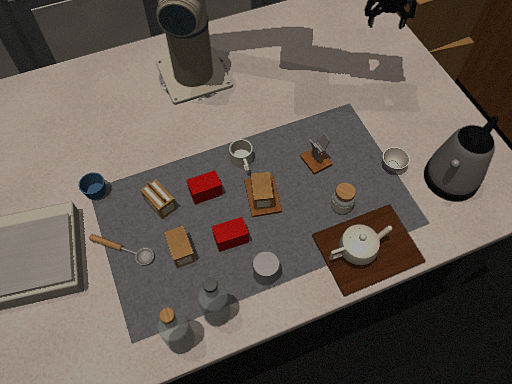

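View pics/a_wrist.png

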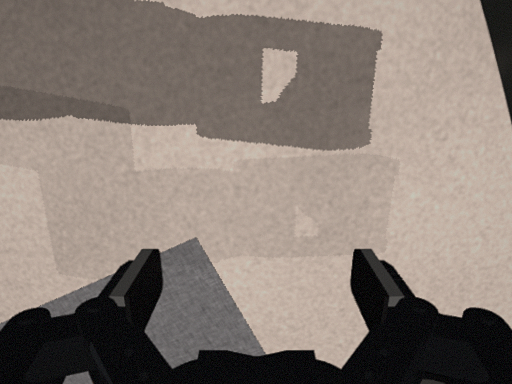

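```bash
cat > h.py <<'E'
import numpy as np, cv2
from cell import env, fingers, monitor, cams
from scipy.spatial.transform import Rotation as R
def ray(m,uv):
    K=m["intrinsics"];k=m["k1"]
    d=cv2.undistortPoints(np.array(uv,float).reshape(-1,1,2),K,np.array([k,0,0,0.])).reshape(-1,2)
    Rm=cv2.Rodrigues(np.array(m["rvec"]))[0];t=np.array(m["tvec"])
    D=np.c_[d,np.ones(len(d))]@Rm
    return -Rm.T@t, D
def onplane(m,uv,z):
    c,D=ray(m,uv); return c+D*((z-c[2])/D[:,2])[:,None]
def proj(m,P):
    return cv2.projectPoints(np.array(P,float).reshape(-1,1,3),np.array(m["rvec"]),np.array(m["tvec"]),m["intrinsics"],np.array([m["k1"],0,0,0.]))[0].reshape(-1,2)
E
python3 - <<'E'
from h import *
m=cams.camera_model("top")
for n,uv,z in [("base",(249,193),72),("plain",(334,172),60),("fin",(338,223),60),("clip",(183,209),90),("red1",(291,166),60),("red2",(295,219),60),("jar",(185,154),90),("mug",(248,242),50),("bowl",(276,124),50),("wcup",(120,176),40),("bluecup",(388,260),50),("sieve",(361,181),10)]:
    print(n,onplane(m,[uv],z).round(0))
t=cv2.imread("pics/a_top.png"); 
a=cv2.resize(t[140:260,160:360],None,fx=4,fy=4,interpolation=cv2.INTER_CUBIC)
cv2.imwrite("pics/b_top.png",a)
s=cv2.imread("pics/a_scene.png"); 
cv2.imwrite("pics/b_scene.png",cv2.resize(s[120:280,130:350],None,fx=3.6,fy=3.6,interpolation=cv2.INTER_CUBIC))
E
```

```text
base [[553.  25.  72.]]
plain [[ 628. -251.   60.]]
fin [[ 462. -261.   60.]]
clip [[496. 229.  90.]]
red1 [[ 645. -110.   60.]]
red2 [[ 473. -123.   60.]]
jar [[672. 230.  90.]]
mug [[398.  25.  50.]]
bowl [[790. -61.  50.]]
wcup [[607. 452.  40.]]
bluecup [[ 345. -426.   50.]]
sieve [[ 609. -354.   10.]]
```

View pics/b_top.png

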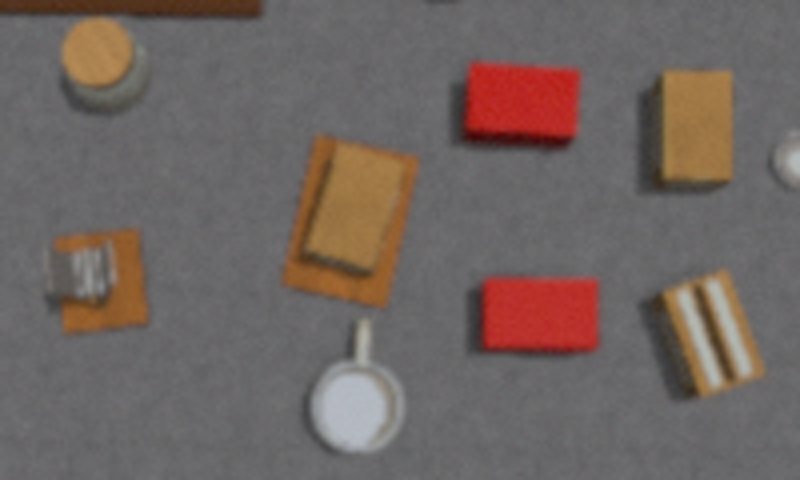

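View pics/b_scene.png

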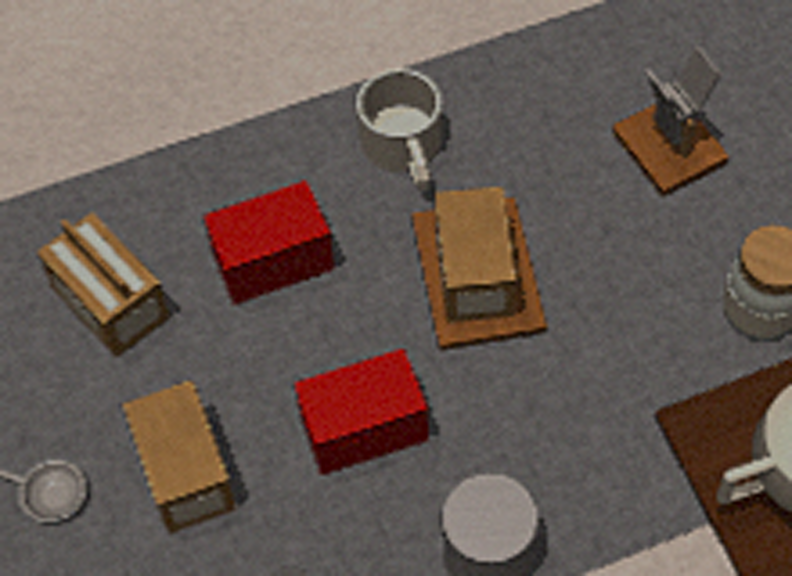

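```bash
python3 - <<'E'
from h import *
m=cams.camera_model("wrist"); s=monitor.observe()
Rm=cv2.Rodrigues(m["rvec"])[0]; c=-Rm.T@m["tvec"]
T=R.from_euler("xyz",s["orientation"],degrees=True).as_matrix()
print("cam in tool",T.T@(c-s["eef_pos"]), "axes\n",(T.T@Rm.T).round(3))
# candidate view poses
for y in (0,45,90,-90,180):
    print(y,env.ik([540,-170,350],[180,0,y]))
E
```

```text
cam in tool [  -1.09473275  -77.52689465 -134.2498819 ] axes
 [[ 1.    -0.     0.001]
 [ 0.     0.953  0.303]
 [-0.001 -0.303  0.953]]
0 [-1.86792209e+01  1.29394711e+01  9.43618648e+01 -2.54444375e-14
  7.26986641e+01 -1.86792209e+01]
45 [-1.86792209e+01  1.29394711e+01  9.43618648e+01 -2.54444375e-14
  7.26986641e+01 -6.36792209e+01]
90 [ -18.67922089   12.93947108   94.36186477    0.           72.69866414
 -108.67922089]
-90 [-1.86792209e+01  1.29394711e+01  9.43618648e+01 -2.54444375e-14
  7.26986641e+01  7.13207791e+01]
180 None
```

```bash
python3 - <<'E'
from h import *
import json
print(monitor.observe()["time"])
def shot(n):
    m=cams.camera_model("wrist"); im=cams.get_image("wrist"); cv2.imwrite(f"pics/{n}.png",im)
    json.dump({k:np.array(v).tolist() for k,v in m.items()},open(f"pics/{n}.json","w"))
    s=monitor.observe(); print(n,s["time"],s["eef_pos"],s["orientation"],abs(s["joint_velocities"]).max())
env.move_ptp([510,229,300],[180,0,0]); env.sleep(0.2); shot("c_clip")
env.move_ptp([553,15,300],[180,0,0]); env.sleep(0.2);shot("c_base")
env.move_ptp([545,-255,300],[180,0,0]);env.sleep(0.2); shot("c_cart")
E
```

```text
0.15
c_clip 1.9417 [509.69357531 229.72266481 299.82992886] [1.79997522e+02 1.57559749e-02 8.05930141e-02] 0.3288862082275068
c_base 3.0667 [552.96350367  16.27659357 299.99689386] [-1.79991310e+02  3.95523063e-04  1.09627811e-01] 0.4613196818358543
c_cart 4.3667 [ 545.3933402  -253.80497966  300.08668507] [-1.79993233e+02 -5.79039875e-03  9.83420228e-02] 0.20852476080441978
```

View pics/c_clip.png

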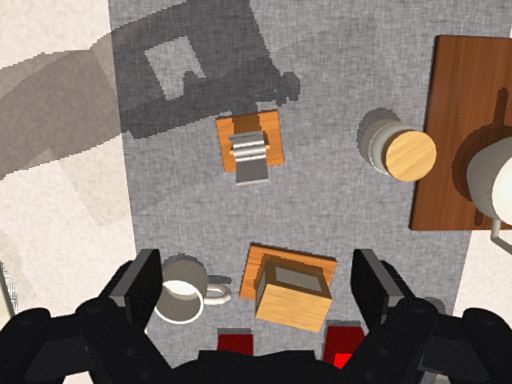

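View pics/c_base.png

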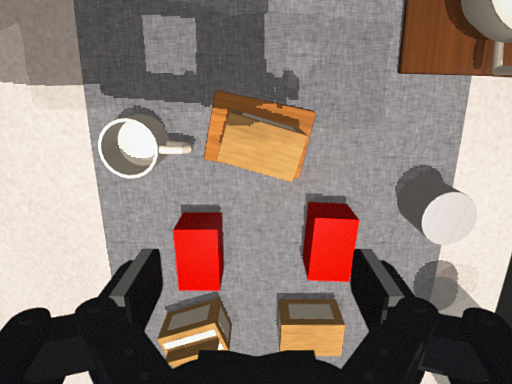

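View pics/c_cart.png

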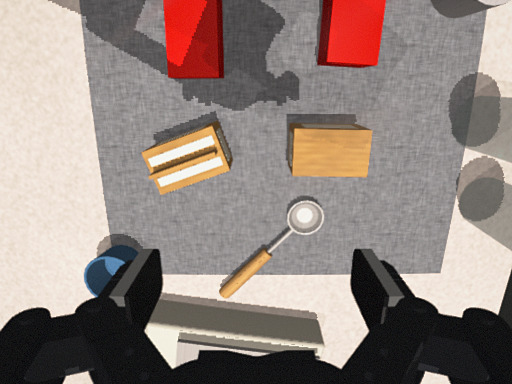

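```bash
python3 - <<'E'
import cv2
def c(n,o,y0,y1,x0,x1,f):
    im=cv2.imread(f"pics/{n}.png"); cv2.imwrite(f"pics/{o}.png",cv2.resize(im[y0:y1,x0:x1],None,fx=f,fy=f,interpolation=cv2.INTER_NEAREST))
c("c_clip","d_clip",100,200,200,300,6)
c("c_base","d_base",85,185,200,320,6)
c("c_cart","d_cart",105,205,130,390,3)
E
```

```text
(no output)
```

View pics/d_clip.png

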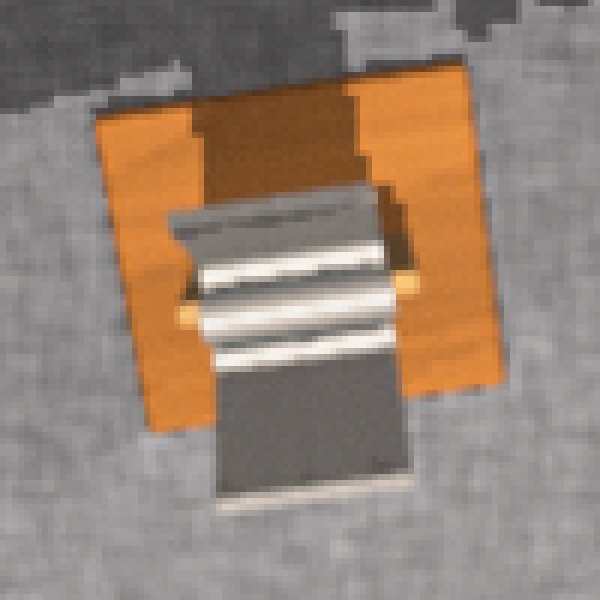

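View pics/d_base.png

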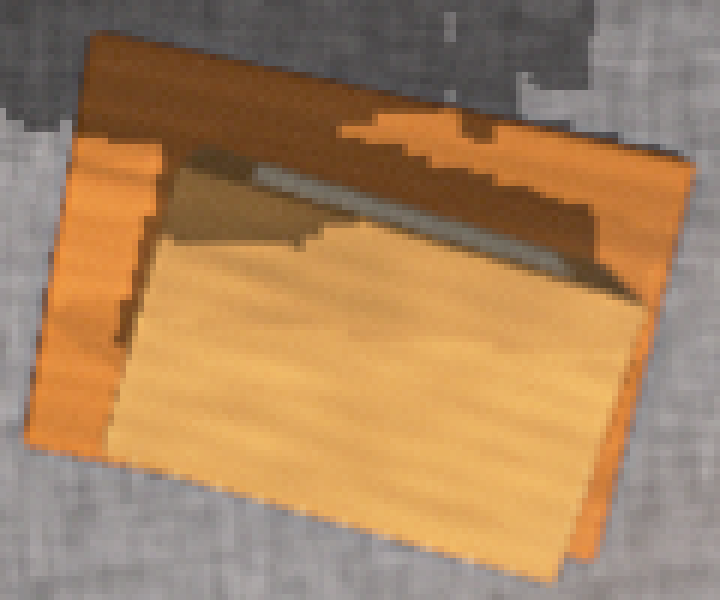

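View pics/d_cart.png

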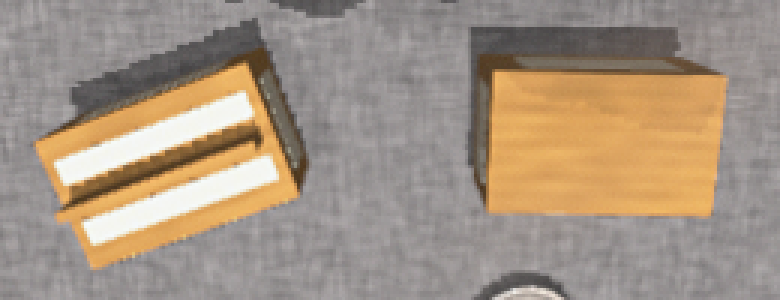

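```bash
cat > meas.py <<'E'
from h import *
import json
def ld(n): return {k:np.array(v) if np.ndim(v) else v for k,v in json.load(open(f"pics/{n}.json")).items()}
def quad(n,pts,f,off,z,label):
    uv=np.array(pts,float)/f-0.5+np.array(off)
    P=onplane(ld(n),uv,z)[:,:2]
    e=np.diff(np.vstack([P,P[:1]]),axis=0)
    a=lambda v:np.degrees(np.arctan2(v[1],v[0]))
    print(label,"ctr",P.mean(0).round(1),"len",np.linalg.norm(e,axis=1).round(1),"ang",[round(float(a(v)%180),1) for v in e])
    return P
if __name__=="__main__":
    quad("c_cart",[(492,70),(727,75),(711,215),(489,213)],3,(130,105),60,"plain")
    quad("c_cart",[(36,142),(247,64),(301,198),(96,268)],3,(130,105),60,"fin")
    quad("c_base",[(181,166),(646,302),(555,583),(106,458)],6,(200,85),72,"base")
    quad("c_base",[(95,35),(693,165),(597,560),(27,445)],6,(200,85),12,"plinth")
    quad("c_clip",[(97,120),(467,66),(505,382),(150,432)],6,(200,100),14,"foot")
    quad("c_clip",[(170,215),(375,188),(412,478),(218,506)],6,(200,100),113,"levertops")
E
python3 meas.py
```

```text
plain ctr [ 631.8 -251.4] len [89.5 55.1 88.  55.8] ang [179.2, 89.3, 179.6, 90.8]
fin ctr [ 463.  -261.6] len [88.2 55.4 88.  54.8] ang [19.6, 110.3, 19.2, 110.5]
base ctr [558.7  26.2] len [88.1 55.7 88.4 55.8] ang [164.0, 74.5, 164.1, 74.2]
plinth ctr [555.5  31.1] len [127.2  87.7 128.   88. ] ang [168.2, 78.9, 168.4, 78.4]
foot ctr [501.5 236.9] len [78.2 68.  78.4 68.2] ang [8.2, 98.1, 8.3, 97.9]
levertops ctr [501.5 237.2] len [33.5 49.2 33.2 49.8] ang [7.5, 97.7, 8.6, 98.1]
```

```bash
cat >> h.py <<'E'
import json
def shot(n):
    m=cams.camera_model("wrist"); im=cams.get_image("wrist"); cv2.imwrite(f"pics/{n}.png",im)
    json.dump({k:np.array(v).tolist() for k,v in m.items()},open(f"pics/{n}.json","w"))
    st(n)
def st(n=""):
    s=monitor.observe(); print(n,"t",round(s["time"],2),"p",s["eef_pos"].round(2),"o",s["orientation"].round(2),"F",s["contact_force"].round(1),"w",round(s["width"],3)); return s
def crop(n,o,x0,y0,x1,y1,f):
    im=cv2.imread(f"pics/{n}.png"); cv2.imwrite(f"pics/{o}.png",cv2.resize(im[y0:y1,x0:x1],None,fx=f,fy=f,interpolation=cv2.INTER_NEAREST))
E
python3 - <<'E'
from h import *
env.move_ptp([640,-251,200],[180,0,-90]); env.sleep(0.4); shot("e_plain")
E
```

```text
e_plain t 6.27 p [ 639.99 -251.05  200.11] o [-179.99   -0.    -90.  ] F [-0.3  0.1  0. ] w 0.999
```

View pics/e_plain.png

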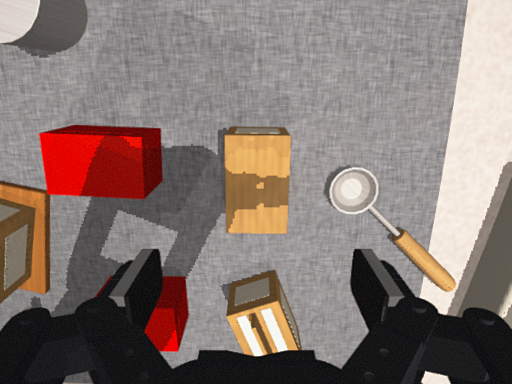

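```bash
python3 - <<'E'
from h import *
crop("e_plain","f_plain",205,115,310,245,4.5)
E
```

```text
(no output)
```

View pics/f_plain.png

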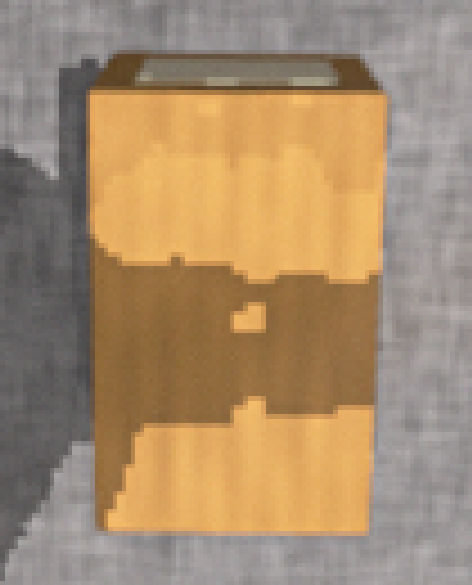

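```bash
python3 - <<'E'
from meas import *
quad("e_plain",[(89,90),(388,92),(370,535),(96,531)],4.5,(205,115),60,"plain")
m=ld("e_plain"); c,_=ray(m,[(0,0)]); print(c)
E
```

```text
plain ctr [ 632.5 -252.3] len [55.3 89.9 55.7 89.4] ang [89.6, 179.5, 89.1, 179.2]
[ 717.39816169 -252.12542334  334.41783682]
```

```bash
python3 - <<'E'
from h import *
env.move_ptp([632.2,-252,110],[180,0,-90.5]); 
env.movel([632.2,-252,24],max_speed=120); env.sleep(0.3); st("down")
fingers.move_gripper(0.0,30); env.sleep(0.2); st("closed")
env.movel([632.2,-252,160],max_speed=150); st("up")
# view base from place yaw
env.move_ptp([558,26,215],[180,0,-105.8]); env.sleep(0.4); shot("g_base")
E
```

```text
down t 7.88 p [ 632.55 -252.14   24.68] o [-1.7995e+02 -2.0000e-02 -9.0500e+01] F [-0.8  0.3 -0.5] w 0.999
closed t 8.47 p [ 632.38 -252.02   24.26] o [-1.7998e+02 -1.0000e-02 -9.0500e+01] F [-1.1  1.7  4.5] w 0.651
up t 9.53 p [ 631.42 -251.68  158.82] o [ 1.7989e+02  4.0000e-02 -9.0500e+01] F [-0.2  0.3 -3.1] w 0.657
g_base t 11.1 p [558.06  25.66 214.87] o [ 1.7999e+02 -1.0000e-02 -1.0583e+02] F [-0.3  0.4 -2.7] w 0.653
```

View pics/g_base.png

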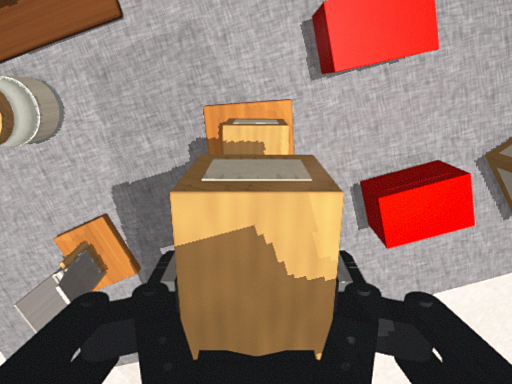

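```bash
python3 - <<'E'
from h import *
crop("g_base","h_base",195,90,305,200,7)
crop("g_base","h_held",160,140,355,370,2.6)
E
```

```text
(no output)
```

View pics/h_base.png

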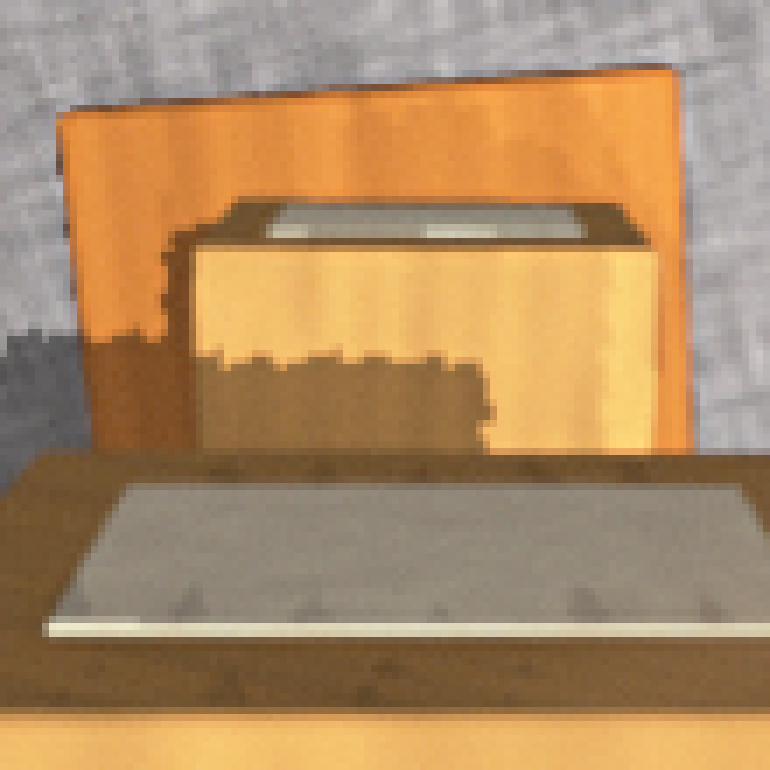

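View pics/h_held.png

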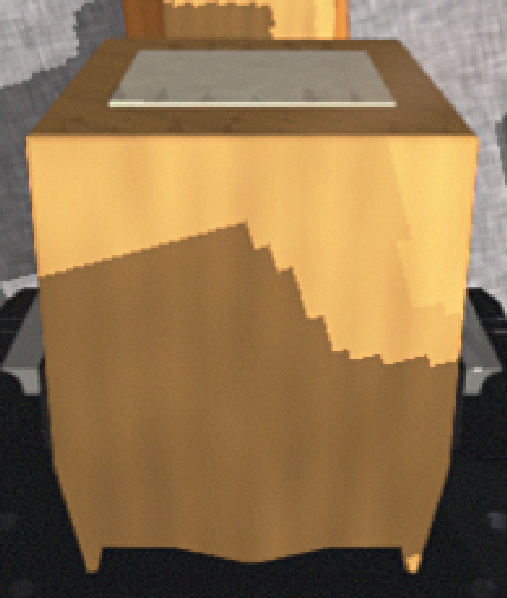

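```bash
python3 - <<'E'
from meas import *
m=ld("g_base")
def pp(pts,f,off,z):
    return onplane(m,np.array(pts,float)/f-0.5+np.array(off),z)[:,:2]
b=pp([(192,246),(657,248)],7,(195,90),72); h=pp([(27,135),(477,137)],2.6,(160,140),214.87+36)
hb=pp([(130,37),(408,40)],2.6,(160,140),214.87-24.3)
tcp=np.array([558.06,25.66])
for n,P in (("base",b),("held",h),("held bottom",hb)):
    d=P[0]-P[1]; a=np.degrees(np.arctan2(d[1],d[0])); L=np.array([np.cos(np.radians(-15.83)),np.sin(np.radians(-15.83))]); mid=P.mean(0)
    print(n,mid.round(1),"len",np.linalg.norm(d).round(1),"ang",a.round(2),"end along long axis rel tcp",((mid-tcp)@L).round(2),"cross",((mid-tcp)@np.array([-L[1],L[0]])).round(2))
E
```

```text
base [601.8  13.3] len 55.4 ang 73.91 end along long axis rel tcp 45.42 cross 0.05
held [601.5  12.1] len 54.5 ang 73.91 end along long axis rel tcp 45.51 cross -1.15
held bottom [600.2   9.2] len 52.4 ang 73.56 end along long axis rel tcp 44.99 cross -4.32
```

```bash
python3 - <<'E'
from h import *
X=[558.3,26.4]
env.movel(X+[120],[180,0,-105.8],max_speed=120)
env.movel(X+[99.5],max_speed=50); env.sleep(0.2); st()
z=98.2
for i in range(6):
    env.movel(X+[z],max_speed=15); env.sleep(0.1); s=st(f"z{z}")
    if s["contact_force"][2]>0.5: break
    z-=0.7
fingers.move_gripper(1.0); env.sleep(0.15); st("open")
env.movel(X+[200],max_speed=150)
env.move_ptp([463,-262,200],[180,0,-70]); env.sleep(0.3); shot("i_fin")
cv2.imwrite("pics/i_top.png",cams.get_image("top"))
E
```

```text
t 12.8 p [558.53  26.41  99.73] o [-1.7997e+02  1.0000e-02 -1.0580e+02] F [ 0.6  0.2 -3.9] w 0.649
z98.2 t 13.15 p [558.31  26.4   98.23] o [-180.     0.  -105.8] F [-0.2  0.3 -2.7] w 0.648
z97.5 t 13.5 p [558.29  26.38  97.49] o [ 180.    -0.  -105.8] F [ 0.1 -0.9 -2.6] w 0.652
z96.8 t 13.85 p [558.26  26.42  96.76] o [ 179.99   -0.   -105.8 ] F [-0.2  0.3 -2.9] w 0.65
z96.1 t 14.2 p [558.49  26.39  96.23] o [-1.7998e+02  1.0000e-02 -1.0580e+02] F [ 0.4  0.  -0.9] w 0.655
z95.39999999999999 t 14.55 p [558.48  26.41  96.19] o [-1.7997e+02  1.0000e-02 -1.0580e+02] F [-2.8  0.4  6.8] w 0.65
open t 15.11 p [558.27  26.4   95.31] o [ 179.99   -0.   -105.8 ] F [ 0.9 -0.1  0.2] w 0.998
i_fin t 17.47 p [ 463.3  -261.48  199.99] o [-180.      0.    -69.95] F [0.5 0.2 0.1] w 1.0
```

View pics/i_fin.png

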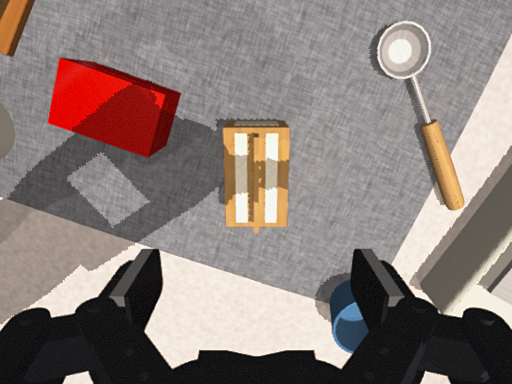

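View pics/i_top.png

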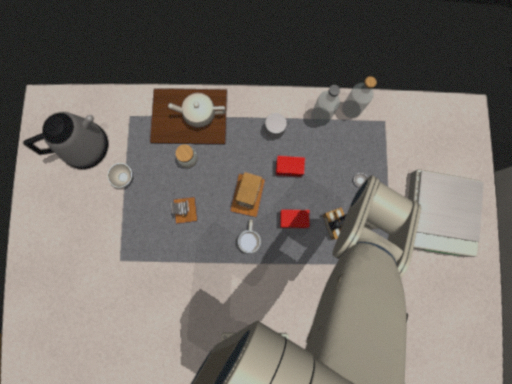

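```bash
python3 - <<'E'
from h import *
crop("i_fin","j_fin",205,105,310,245,4.5)
E
```

```text
(no output)
```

View pics/j_fin.png

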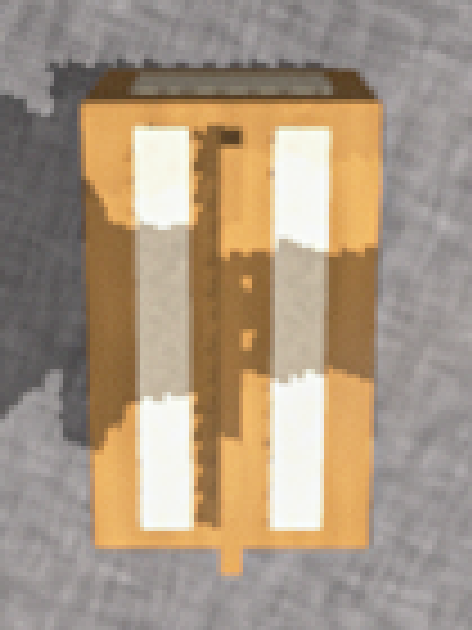

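```bash
python3 - <<'E'
from meas import *
P=quad("i_fin",[(80,101),(382,103),(371,548),(95,548)],4.5,(205,105),60,"fin")
E
```

```text
fin ctr [ 462.4 -262.1] len [55.5 88.9 55.7 89.3] ang [109.7, 20.4, 110.1, 20.2]
```

```bash
python3 - <<'E'
from h import *
X=[462.7,-261.9]
env.move_ptp(X+[125],[180,0,-69.8]); 
env.movel(X+[31],max_speed=120); env.sleep(0.3); st("down")
fingers.move_gripper(0.0,30); env.sleep(0.2); st("closed")
env.movel(X+[200],max_speed=180); st("up")
env.move_ptp([558.3,26.4,275],[180,0,-105.8]); env.sleep(0.4); shot("k_base")
E
```

```text
down t 19.15 p [ 462.97 -262.03   31.49] o [-1.7997e+02 -4.0000e-02 -6.9800e+01] F [ 0.8  0.6 -0.5] w 1.0
closed t 19.73 p [ 462.79 -261.96   31.19] o [-1.7999e+02 -1.0000e-02 -6.9800e+01] F [-1.8  0.6  6.3] w 0.651
up t 20.82 p [ 461.94 -261.48  198.94] o [ 1.7993e+02  9.0000e-02 -6.9800e+01] F [ 0.   0.2 -2.4] w 0.651
k_base t 22.47 p [558.29  26.05 274.98] o [ 180.     -0.   -105.83] F [-0.3  0.1 -2.2] w 0.652
```

View pics/k_base.png

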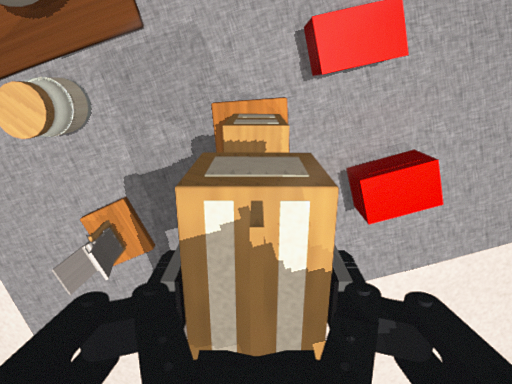

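```bash
python3 - <<'E'
from h import *
crop("k_base","l_base",195,90,305,200,7)
crop("k_base","l_held",165,140,345,370,2.6)
E
```

```text
(no output)
```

View pics/l_base.png

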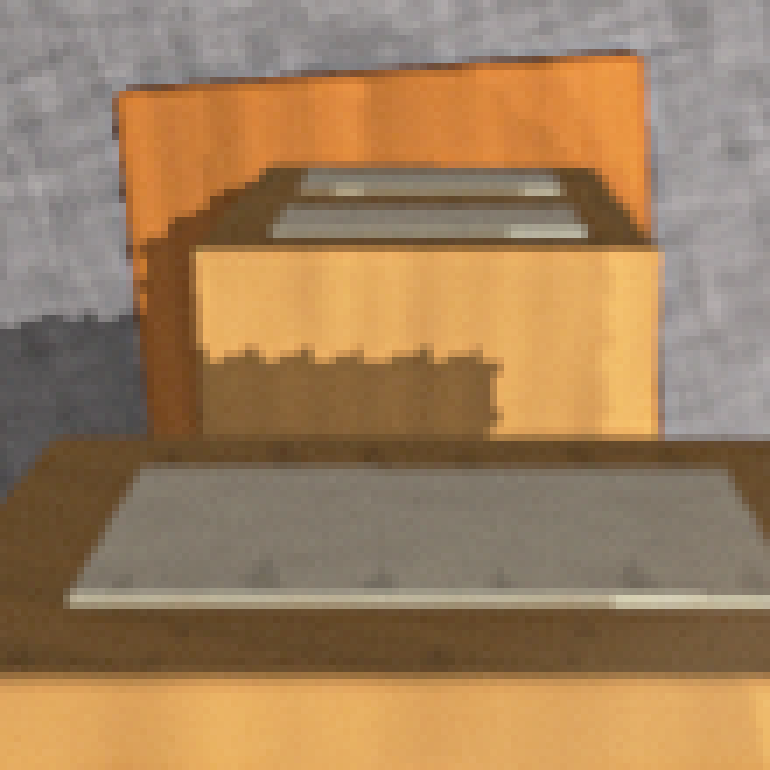

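View pics/l_held.png

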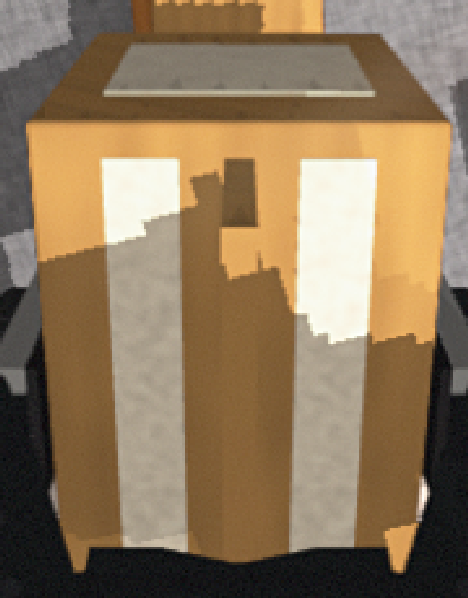

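```bash
python3 - <<'E'
from meas import *
m=ld("k_base")
def pp(pts,f,off,z):
    return onplane(m,np.array(pts,float)/f-0.5+np.array(off),z)[:,:2]
b=pp([(192,246),(660,248)],7,(195,90),132); h=pp([(27,122),(450,122)],2.6,(165,140),303.8)
bb=pp([(266,170),(592,170)],7,(195,90),72)
tcp=np.array([558.29,26.05])
for n,P in (("plain",b),("joint",bb),("held",h)):
    d=P[0]-P[1]; a=np.degrees(np.arctan2(d[1],d[0])); L=np.array([np.cos(np.radians(-15.83)),np.sin(np.radians(-15.83))]); mid=P.mean(0)
    print(n,mid.round(1),"len",np.linalg.norm(d).round(1),"ang",a.round(2),"along",((mid-tcp)@L).round(2),"cross",((mid-tcp)@np.array([-L[1],L[0]])).round(2))
E
```

```text
plain [601.9  13.5] len 55.8 ang 73.91 along 45.38 cross -0.15
joint [605.6  12.3] len 46.8 ang 74.16 along 49.32 cross -0.36
held [601.3  12.7] len 54.7 ang 74.18 along 45.01 cross -1.1
```

```bash
python3 - <<'E'
from h import *
X=[558.6,26.3]
env.movel(X+[185],[180,0,-105.8],max_speed=120)
env.movel(X+[166],max_speed=50); env.sleep(0.2); st()
z=164.4
for i in range(6):
    env.movel(X+[z],max_speed=15); env.sleep(0.1); s=st(f"z{z}")
    if s["contact_force"][2]>-1.5 and z<164: break
    z-=0.6
fingers.move_gripper(1.0); env.sleep(0.15); st("open")
env.movel(X+[285],max_speed=180)
env.move_ptp([501.5,237,230],[180,0,-82]); env.sleep(0.4); shot("m_clip")
cv2.imwrite("pics/m_scene.png",cams.get_image("scene"))
E
```

```text
t 24.1 p [558.8   26.31 166.22] o [-1.7998e+02  1.0000e-02 -1.0580e+02] F [-0.4  0.5 -3.3] w 0.655
z164.4 t 24.46 p [558.6   26.29 164.43] o [-180.    -0.  -105.8] F [ 0.1  0.8 -1.8] w 0.651
z163.8 t 24.81 p [558.58  26.3  163.78] o [ 180.    -0.  -105.8] F [ 0.2 -0.5 -3.1] w 0.651
z163.20000000000002 t 25.16 p [558.64  26.31 163.21] o [-180.     0.  -105.8] F [ 0.7 -0.1 -2.7] w 0.656
z162.60000000000002 t 25.51 p [558.7   26.29 163.18] o [-1.7998e+02  1.0000e-02 -1.0580e+02] F [-2.5 -0.5  5.3] w 0.651
open t 26.07 p [558.58  26.3  162.51] o [ 179.99   -0.   -105.8 ] F [-0.  -0.5 -0.8] w 1.002
m_clip t 28.25 p [501.75 236.57 230.16] o [-179.98    0.    -82.05] F [ 0.4  0.4 -0.8] w 1.001
```

View pics/m_clip.png

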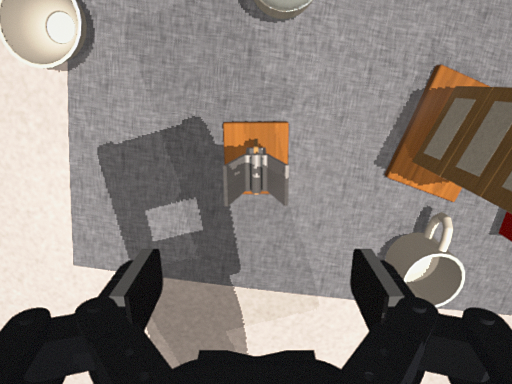

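View pics/m_scene.png

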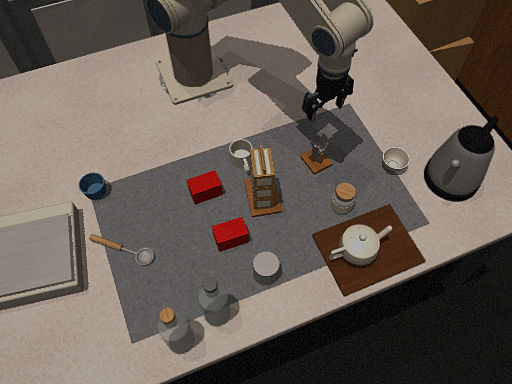

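```bash
python3 - <<'E'
from h import *
crop("m_clip","n_clip",210,110,305,215,6)
E
```

```text
(no output)
```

View pics/n_clip.png

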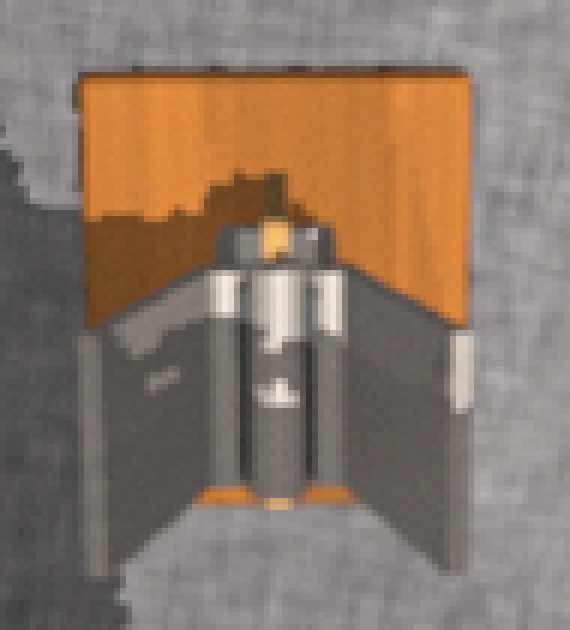

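```bash
python3 - <<'E'
from meas import *
quad("m_clip",[(80,330),(474,328),(467,575),(87,577)],6,(210,110),113,"lev")
m=ld("m_clip")
P=onplane(m,np.array([(82,75),(470,73)])/6-.5+np.array([210,110]),14)[:,:2]; print(P, np.linalg.norm(P[0]-P[1]))
d=P[0]-P[1]; print("foot ang",np.degrees(np.arctan2(d[1],d[0])), P.mean(0)+40*np.array([-np.cos(np.radians(8)),-np.sin(np.radians(8))]))
E
```

```text
lev ctr [502.1 236.3] len [51.4 34.4 51.6 34.4] ang [98.2, 8.0, 98.3, 7.8]
[[536.33275452 275.88567845]
 [546.06026311 208.57645365]] 68.00850069206032
foot ang 98.22343258574425 [501.58578607 236.66414201]
```

```bash
python3 - <<'E'
from h import *
X=[501.8,237.1]
env.move_ptp(X+[140],[180,0,-81.8]); 
env.movel(X+[86],max_speed=80); env.sleep(0.3); st("down")
fingers.move_gripper(0.0,30); env.sleep(0.3); st("closed"); shot("o_clip")
E
```

```text
down t 29.88 p [502.01 237.19  86.4 ] o [-1.7996e+02  1.0000e-02 -8.1800e+01] F [ 0.1  0.2 -0.8] w 1.003
closed t 30.77 p [502.65 237.27  87.11] o [-1.7989e+02  1.0000e-02 -8.1790e+01] F [-1.1 -2.6  9. ] w 0.263
o_clip t 30.82 p [502.66 237.3   87.14] o [-1.7989e+02  2.0000e-02 -8.1790e+01] F [-1.5 -1.5  8.9] w 0.271
```

View pics/o_clip.png

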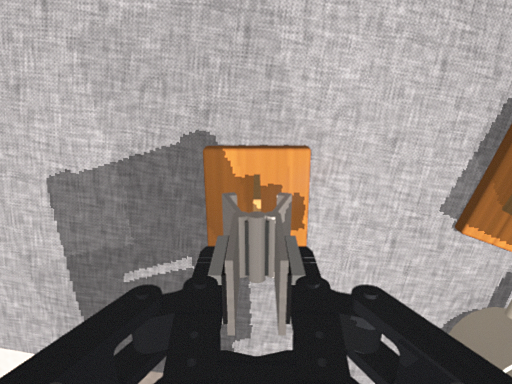

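```bash
python3 - <<'E'
from h import *
X=[501.8,237.1]
env.movel([502.0,237.1,100],max_speed=40); st()
env.movel([502.0,237.1,150],max_speed=100); st()
env.movel([502.0,237.1,340],max_speed=220); st("up")
L=np.array([.962,-.2726])
p=np.array([558.6,26.3])-60*L*0
env.move_ptp([p[0],p[1],345],[180,0,-105.8]); env.sleep(0.4); shot("p_over")
cv2.imwrite("pics/p_scene.png",cams.get_image("scene"))
E
```

```text
t 31.32 p [502.04 237.12 100.14] o [-179.98    0.    -81.8 ] F [ 0.  -0.2 -0. ] w 0.267
 t 31.97 p [501.74 237.   149.82] o [179.99  -0.   -81.8 ] F [-0.2  0.2 -1. ] w 0.265
up t 32.98 p [501.24 236.76 338.42] o [ 1.7985e+02 -4.0000e-02 -8.1800e+01] F [-1.   1.1 -0.5] w 0.267
p_over t 34.31 p [558.59  26.86 345.07] o [-179.99    0.   -105.74] F [ 0.6 -1.  -1.1] w 0.267
```

View pics/p_over.png

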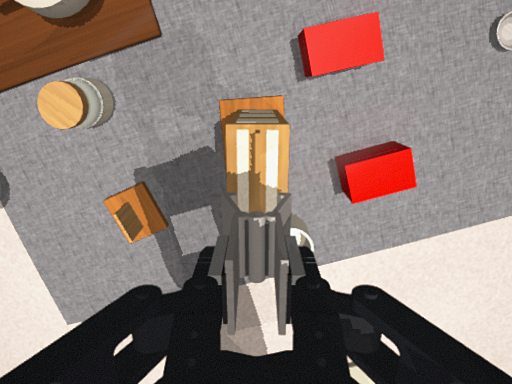

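```bash
python3 - <<'E'
from h import *
crop("p_scene","q_scene",210,70,350,220,5)
E
```

```text
(no output)
```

View pics/q_scene.png

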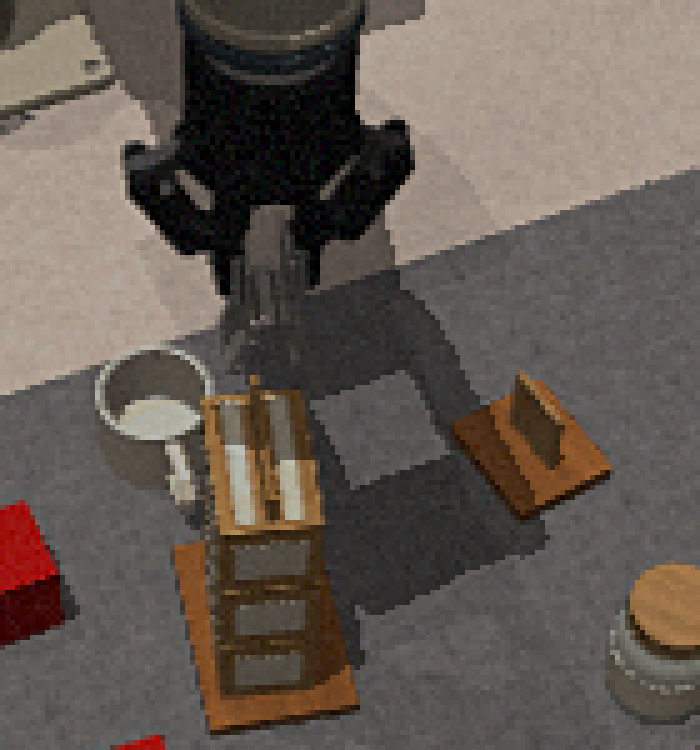

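```bash
python3 - <<'E'
from h import *
crop("p_over","q_over",205,90,310,345,2.3)
crop("p_over","q_over2",210,100,305,225,6)
E
```

View pics/q_over2.png

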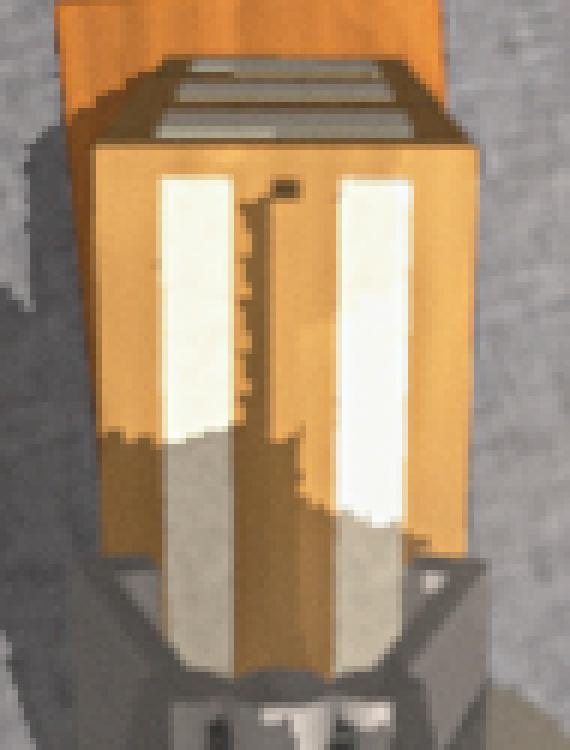

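```bash
python3 - <<'E'
from meas import *
m=ld("p_over")
def pp(pts,z): return onplane(m,np.array(pts,float)/6-0.5+np.array([210,100]),z)[:,:2]
tcp=np.array([558.59,26.86]); yaw=np.radians(-15.74); L=np.array([np.cos(yaw),np.sin(yaw)]);C=np.array([-L[1],L[0]])
for n,pts,z in (("carton far",[(92,145),(479,147)],192),("carton mid",[(100,552),(468,552)],192),("fin top-far",[(270,200),(303,200)],214),("fin end base",[(272,180),(300,180)],192),("jaw outer",[(80,560),(488,562)],291)):
    P=pp(pts,z); d=P[0]-P[1]; mid=P.mean(0)
    print(n,"len",np.linalg.norm(d).round(1),"ang",np.degrees(np.arctan2(d[1],d[0])).round(2),"along",((mid-tcp)@L).round(2),"cross",((mid-tcp)@C).round(2))
E
```

```text
carton far len 55.7 ang 73.98 along 44.92 cross -1.3
carton mid len 56.3 ang 74.29 along -16.57 cross -1.12
fin top-far len 4.4 ang 74.28 along 40.23 cross -1.41
fin end base len 4.0 ang 74.28 along 40.02 cross -1.37
jaw outer len 41.0 ang 74.0 along 14.95 cross -1.07
```

```bash
python3 - <<'E'
from h import *
X=[559.6,26.0]
env.movel(X+[285],[180,0,-105.8],max_speed=100); env.sleep(0.2); st()
env.movel(X+[253],max_speed=40); env.sleep(0.5); st("end"); shot("r_over")
cv2.imwrite("pics/r_scene.png",cams.get_image("scene"))
crop("r_scene","s_scene",220,90,340,220,5)
crop("r_over","s_over",200,80,320,300,2.7)
E
```

```text
t 35.31 p [560.02  26.01 285.77] o [-1.7992e+02  3.0000e-02 -1.0580e+02] F [ 0.  -0.4 -0.5] w 0.261
end t 36.76 p [559.62  25.99 253.06] o [-179.99    0.   -105.8 ] F [-0.4  0.1  0.4] w 0.269
r_over t 36.81 p [559.62  26.   253.03] o [-180.     0.  -105.8] F [-0.1  0.3 -1. ] w 0.265
```

View pics/s_scene.png

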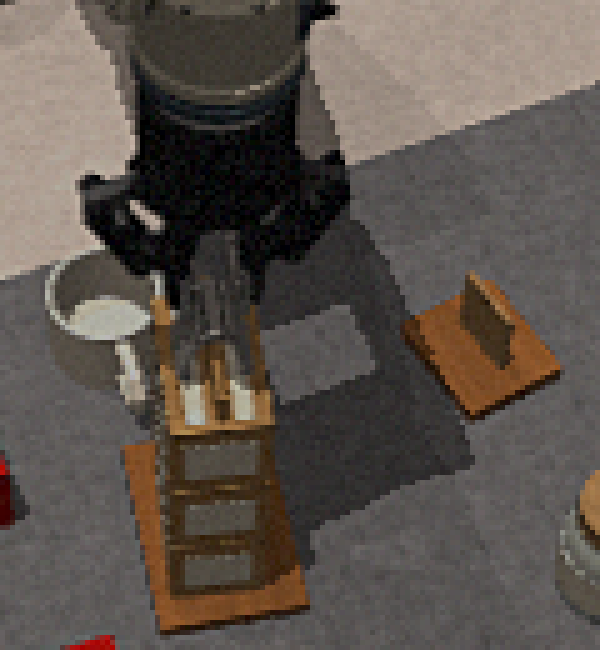

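View pics/s_over.png

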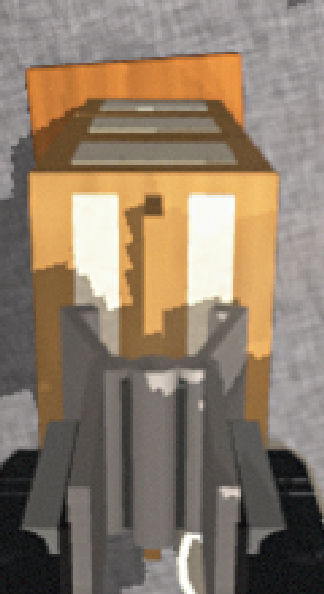

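View pics/r_scene.png

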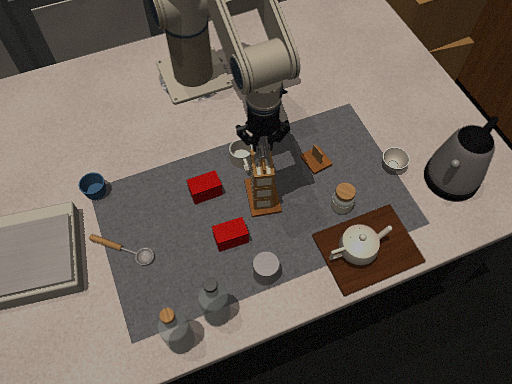

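```bash
python3 - <<'E'
from meas import *
m=ld("r_over")
def pp(pts,z): return onplane(m,np.array(pts,float)/2.7-0.5+np.array([200,80]),z)[:,:2]
tcp=np.array([559.62,26.0]); yaw=np.radians(-15.8); L=np.array([np.cos(yaw),np.sin(yaw)]);C=np.array([-L[1],L[0]])
for n,pts,z in (("carton far",[(30,171),(278,172)],192),("fin end base",[(145,196),(163,196)],192),("fin top",[(143,214),(164,214)],214),("jaw outer",[(62,307),(244,307)],199)):
    P=pp(pts,z); d=P[0]-P[1]; mid=P.mean(0)
    print(n,"len",np.linalg.norm(d).round(1),"along",((mid-tcp)@L).round(2),"cross",((mid-tcp)@C).round(2))
E
```

```text
carton far len 54.9 along 44.14 cross -1.03
fin end base len 4.0 along 38.62 cross -1.03
fin top len 4.2 along 39.39 cross -0.94
jaw outer len 40.6 along 14.89 cross -0.81
```

```bash
python3 - <<'E'
from h import *
st(); env.finish_job(); st()
E
```

```text
t 36.86 p [559.61  25.98 253.02] o [-180.    -0.  -105.8] F [ 0.3  0.5 -0.6] w 0.268
the job is handed in; nothing more can be done
the job is handed in; nothing more can be done
```

The tea display is built and the job is handed in at 36.9 s. The plain carton is on the plinth carton and the card-edge carton is on top. The clip is still squeezed, held gaping around the middle of the card edge with the grip set to 30 N.

- **Stack:** in the wrist pictures the cartons' ends and long sides line up within about 1 mm and 0.3°. It looks upright and aligned in the last scene picture.
- **Clip:** the card edge sits within about 0.2 mm of the middle between the jaws. Along the edge, the clip is about 1 mm off centre.
- **Clearance:** working from the grip height, the jaw ends are about 7 mm above the carton top. The edge reaches about 15 mm into the mouth, leaving about 16 mm to the cross-piece. I calculated these heights rather than measuring them directly. The tool felt no contact force beyond noise.
- **Squeeze:** the gripper reads 0.265–0.27 (about 23 mm), which means the levers are at their stop.
- **Other things on the counter:** they look unmoved in the last scene picture.

No checks failed. The wrist camera showed a steady sideways offset of about 1 mm, so I used relative measurements to cancel it.

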